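Seat the tracker reference plate on its three-ball mount

ROBOT

A 6-joint arm with a two-finger parallel gripper is mounted at the origin on the work surface. World frame = base frame: x ahead of the robot, y to its left, z up, the work surface at z = 0. Lengths are in m, angles in rad, forces in N, time in s.
With the tool pointing down it reaches from about 0.3 to 0.775 m from the base axis. Payload 14.6 kg.
Tool frame: the origin (TCP) lies at the very end of the fingers, on their centre line; the grasp point (between the pads) lies 19 mm behind it (ctrl.hold_point_z is the z of the grasp point in the tool frame, in m); z points along the fingers, y is the direction in which the jaws open and shut (so a half turn about z gives the same grasp; the last joint's range is limited). The gripper opens to 94 mm and grips with 3 to 60 N. Pads are 16 mm wide; open, the fingers measure 119 mm over their backs; the gripper's body (75 mm by 177 mm) begins 78 mm behind the grasp point.
Start: joints at [-0.067, 0.3, 1.521, -0, 1.321, -0.067], TCP at [0.55, -0, 0.205] pointing down, gripper open.
Joint ranges: [-3.03, 3.03], [-0.79, 2.21], [0.23, 2.52], [-1.04, 4.18], [0, 3.07], [-2.55, 2.55]. Speed limits (rad/s): [2.22, 2.22, 2.57, 3.14, 3.14, 3.14].

INTERFACE

Orientations are given as [roll, pitch, yaw] about the fixed x, y, z axes, in that order (R = Rz(yaw) Ry(pitch) Rx(roll)).
In Python, from station import ctrl, cams, hand_in gives the robot as it stands.
- The arm moves only by the tool servo_tool, never from a script. Its argument "rows" is a list of rows, each a list of 7 numbers: the shift along the world's x, y, z in m, then the turn, a rotation vector about the world's x, y, z in rad, then the gripper command: -1 is shut, 1 is fully open, values between are in proportion. A call has exactly 8 rows; each row is the pose to reach, as a shift and turn from the pose measured when the call began; what a row does not reach only later rows make up. A row lasts 1/12 s, in which the tool goes at most 41.7 mm and 7.16 degrees, less where a joint would pass 70% of its speed; a pose out of reach is approached as far as the arm can. A call with a gripper value outside its range is refused whole. The fingers move at their own pace and stop on an object; "newtons" is the grip in N (left out, the last holds). Time passes only in rows, so rows that repeat a pose let the fingers close, or fill a call up. It gives the time, the measured TCP pose, the force and the opening at its end, in the units of the state.
- ctrl.get_obs(): the state, without advancing time (a new reading comes with each control period).
- cams.camera(name): name is "scene" or "side" or "wrist"; returns a dict with "image" (480x640x3 uint8, red, green, blue), "depth" (480x640 float32, m along the optical axis (not along the pixel's ray), 0 where there is no reading), "fx", "fy", "cx", "cy" (pixels), "rvec" (rotation vector, rad) and "tvec" (3), from world to camera coordinates, as OpenCV has them; the wrist camera has in their place "hand_eye" (4x4, takes a point from camera to tool coordinates, whose origin is the TCP and whose axes are the flange's). Camera axes: x right, y down, z forward; pixel columns grow to the right and rows downward; lengths in m; the calibration is good to about 2 mm. A picture is of the moment at which its call begins: read the wrist's pose just before it.
- hand_in(): hands the job in, once; it reports no verdict.
Trained networks look in a picture, given as the dict that the camera call returned (one of the last four; its "shot" number tells which), for a name from the list of things; names that differ only in an ending like _2 or _b are one class to them, and where a whole thing is asked for, a point or a joint stands for the part that bears it (a point fixed in the world has none). Each returns a list of dicts, best first, with "p" (0 to 1); they miss things now and then, are a little off and sometimes report something else, mostly with a low value. They report only what shows in the picture. A call takes as long as a camera call. They do not tell look-alikes from the thing itself.
- cams.spot_in(picture, name): "box" ([left, top, right, bottom] as shares, 0 to 1, of the picture: columns of its width, rows of its height, round what is visible of it).
- cams.place_of(picture, name): "at" ([column, row] as shares, 0 to 1, of the picture: columns of its width, rows of its height: a listed point, or the origin of a listed thing).
The state is a dict: "time_s": time; "qpos": joint angles; "joint_vel": joint speeds; "tau": joint torques, N m; "ee_pos": TCP position; "eef_rot": TCP orientation; "force": force on the tool from outside, world axes, zero at the start; "moment": the same for the moment, N m; "grip_width": finger opening in m.
Only numpy, scipy, OpenCV 4.12 (cv2) and the standard library are available. Lean on these libraries where they do the work, as an engineer would, in place of code of your own. Each camera call takes 0.05 s, during which the arm holds its last target.

TASK

Lift the tracker reference plate out of the steel tray by its grip and push it down past the two sprung roller clips of the three-ball mount, its nose the same way as the mount's single ball, so that the springs pull it home. Bed it in by pressing straight down with a steady 15 to 20 N for about a second, never harder than 30 N, then let go and leave it fully home and level on all three balls. Do not disturb the bottle, the bowl or the forceps.

Things in the scene. Friction and masses are not known exactly. Their poses are not given: they have to be found in the camera images.
- plate: Tracker reference plate, about 0.4 kg (0.32 to 0.5), loose in the tray. Aluminium slab 104 x 76 mm, z = 6 to 18 mm, with a 26 mm wide nose at its +x end reaching x = 70 mm. Origin: centre, level with the underside of its rods; x to the nose, z up. Three grey marker balls, radius 6.5 mm, centres at (60, 0, 36), (-42, 28, 36), (-42, -28, 36) mm.
- grip_top (a point): Centre of the flat top of the plate's grip, 68 mm above the plate's origin; axes as the plate's. The grip is an upright grey block in the plate's centre, 40 mm along x, 14 mm across y, 50 mm high (plate z = 18 to 68 mm). It bears both lifting and pressing.
- nose (a point): Middle of the nose's end face, at (70, 0, 12) mm from the plate's origin; axes as the plate's. Under the slab three pairs of rods (radius 4 mm, axes at plate z = 4 mm, 18 mm apart) make three radial vee grooves centred at (36, 0), (-30, 28), (-30, -28) mm. Along both long sides (y = +-40 mm, x = -47 to 47 mm) runs a round rail, radius 5 mm, axis at plate z = 12 mm.
- stand: Foot of the mount, fixed, grey, 150 x 120 x 16 mm. Origin: centre of its underside. The mount's head above it, an aluminium plate 112 x 92 x 10 mm, has the same x, y and yaw. The head's height on its column differs each time and is NOT reported: its top is 55 to 95 mm above the table; see or feel it. The column bears 40 N without giving.
- mount_axis (a point): Centre of the foot's top, 16 mm above the stand's origin; axes as the stand's, which the head shares. On the head: three greased steel balls, radius 9 mm, centres 6 mm above the head's top, at (36, 0), (-30, 28), (-30, -28) mm. Plate home = grooves on all three balls, x, y and yaw equal to the stand's, plate origin 11.4 mm above the head's top (66 to 106 mm above the table).
- clip_left (a joint): Sprung clip at the stand's +y side, rad. Its white roller (radius 4.5 mm, along x) stands 29 mm above the head's top at y = 46 mm, x = -20 to 4 mm. 0 = closed (no plate, or a plate only perched on top); a plate rail pushes it outward: about 0.11 at the rail's widest, about 0.035 with the plate home beneath the rollers.
- clip_right (a joint): Same at the -y side. Coming down, the rails meet the rollers about 13 mm above home; about 10 N in all, plate weight included, parts them; from about 6 mm above home the springs close over the rails and pull the plate down with about 6 N. Let go too early, it stays perched on the rollers.
- tray: Dark steel tray in which the plate lies at the start, fixed, 190 x 150 x 12 mm, walls 3 mm, inner floor 3 mm above the table. Origin: centre of its underside.
- bottle: Bystander: brown glass bottle, radius 27 mm, 120 mm tall. Origin: centre of its underside.
- bowl: Bystander: small steel bowl, radius 40 mm, 35 mm tall. Origin: centre of its underside.
- forceps: Bystander: steel forceps lying flat, 140 mm long along its x, 8 mm high. Origin: its middle, on the table.
Mind the look-alikes: they are no part of the job. What is shaped like the plate but green is not meant. What is shaped like the stand but turquoise is not meant.

How it is judged:
By the outcome, as a careful person would: the job done as asked, in the order asked, and still so for the second after the job is handed in, with the robot touching nothing.
It also fails if it takes over 58 s, if anything falls off the work surface, if the arm or the gripper's body presses on something with over 40 N, if the wrist force passes 120 N, or if a joint passes its speed limit or range.

## Working session

There is one attempt and no reset: what is moved stays moved. The work goes in short steps, Python scripts to look and compute and a tool call to move; the robot and the scene stay as the last step left them, time stands still between calls to the robot, and variables do not carry over. Pictures are saved under pics/ and viewed, and the job is handed in when it is done.

Besides the shell and the picture viewer there is one more tool, called after "Call:" by a JSON object that holds its "method" and its "body", one argument or row to a line. servo_tool: Moves the arm, as the interface text tells. Its arguments: {"type":"object","properties":{"rows":{"type":"array"},"newtons":{"type":"number"}},"required":["rows"]}

```bash
ls; mkdir -p pics
cat > h.py <<'E'
import numpy as np, cv2
from station import ctrl, cams, hand_in
def save(n,im): cv2.imwrite('pics/'+n,cv2.cvtColor(im,cv2.COLOR_RGB2BGR))
def T_cam(pic,obs=None):
    # camera->world 4x4
    T=np.eye(4)
    if 'rvec' in pic:
        R=cv2.Rodrigues(np.array(pic['rvec'],float))[0]
        T[:3,:3]=R.T; T[:3,3]=-R.T@np.array(pic['tvec'],float).ravel(); return T
    from scipy.spatial.transform import Rotation as Ro
    W=np.eye(4); W[:3,:3]=Ro.from_euler('xyz',obs['eef_rot']).as_matrix(); W[:3,3]=obs['ee_pos']
    return W@np.array(pic['hand_eye'])
def ray(pic,u,v,T):
    d=np.array([(u-pic['cx'])/pic['fx'],(v-pic['cy'])/pic['fy'],1.]); return T[:3,3],T[:3,:3]@d
def at_z(pic,u,v,z,T):
    o,d=ray(pic,u,v,T); return o+d*(z-o[2])/d[2]
def cloud(pic,T):
    D=pic['depth']; v,u=np.mgrid[0:480,0:640]
    P=np.stack([(u-pic['cx'])/pic['fx']*D,(v-pic['cy'])/pic['fy']*D,D],-1)
    return P@T[:3,:3].T+T[:3,3]
E
python3 - <<'E'
from h import *
o=ctrl.get_obs(); print({k:np.round(v,3) for k,v in o.items()}, ctrl.hold_point_z)
import pickle
for n in ['scene','side','wrist']:
    p=cams.camera(n); save(n+'0.png',p['image']); T=T_cam(p,o); print(n,np.round(T,3).tolist())
    pickle.dump((p,T),open(n+'0.pkl','wb'))
    for k in ['plate','grip_top','nose','stand','mount_axis','tray','bottle','bowl','forceps']:
        r=cams.place_of(p,k); print(k,[(round(x['p'],2),round(x['at'][0]*640),round(x['at'][1]*480)) for x in r[:3]])
E
```

```text
pics
{'time_s': np.float64(0.0), 'qpos': array([-0.067,  0.3  ,  1.522, -0.   ,  1.321, -0.067]), 'joint_vel': array([-0.   ,  0.   , -0.   , -0.   ,  0.001,  0.001]), 'tau': array([-2.0000e-03, -5.3181e+01, -3.5274e+01,  7.1000e-02,  2.4000e-02,
       -0.0000e+00]), 'ee_pos': array([0.55 , 0.   , 0.205]), 'eef_rot': array([-3.14 , -0.   ,  1.571]), 'force': array([-0.66 , -0.238, -0.415]), 'moment': array([-0.067, -0.044, -0.04 ]), 'grip_width': np.float64(0.094)} -0.0188
scene [[-0.414, 0.514, -0.751, 1.246], [0.91, 0.214, -0.355, 0.427], [-0.022, -0.831, -0.557, 0.634], [0.0, 0.0, 0.0, 1.0]]
plate [(0.86, 369, 282), (0.63, 481, 317)]
grip_top [(0.81, 487, 289), (0.63, 370, 257)]
nose [(0.85, 449, 319), (0.67, 355, 300)]
stand [(0.74, 228, 231), (0.63, 248, 186)]
mount_axis [(0.93, 228, 227), (0.73, 246, 175)]
tray [(0.68, 231, 231)]
bottle [(0.85, 209, 327), (0.18, 369, 257)]
bowl [(0.59, 162, 303)]
forceps [(0.79, 355, 362), (0.22, 370, 283)]
side [[-0.92, -0.309, 0.242, 0.118], [-0.392, 0.709, -0.585, 0.949], [0.01, -0.633, -0.774, 1.262], [0.0, 0.0, 0.0, 1.0]]
plate [(0.77, 236, 368)]
grip_top [(0.94, 232, 355), (0.6, 281, 273)]
nose [(0.91, 232, 337)]
stand [(0.63, 354, 198), (0.57, 443, 202)]
mount_axis [(0.91, 440, 199), (0.78, 358, 193)]
tray [(0.89, 283, 299)]
bottle [(0.94, 244, 206), (0.35, 356, 194)]
bowl [(0.56, 267, 172), (0.55, 354, 199)]
forceps [(0.73, 201, 282)]
wrist [[1.0, -0.0, -0.001, 0.55], [-0.001, -0.96, -0.28, 0.081], [-0.001, 0.28, -0.96, 0.384], [0.0, 0.0, 0.0, 1.0]]
plate [(0.69, 233, 373)]
grip_top []
nose []
stand [(0.91, 233, 364)]
mount_axis []
tray []
bottle [(0.75, 507, 240)]
bowl []
forceps []
```

View pics/scene0.png

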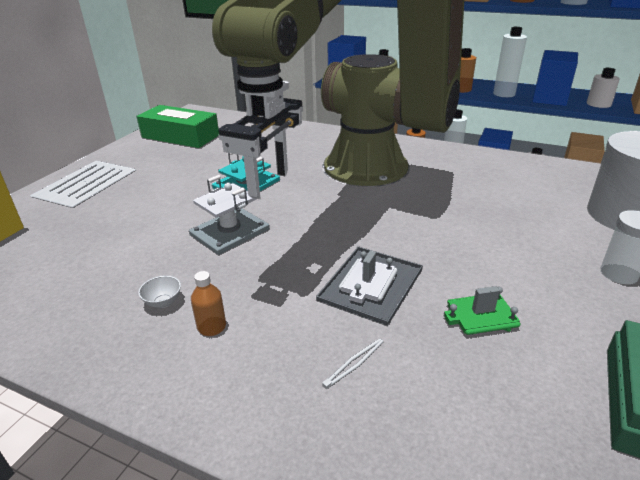

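View pics/side0.png

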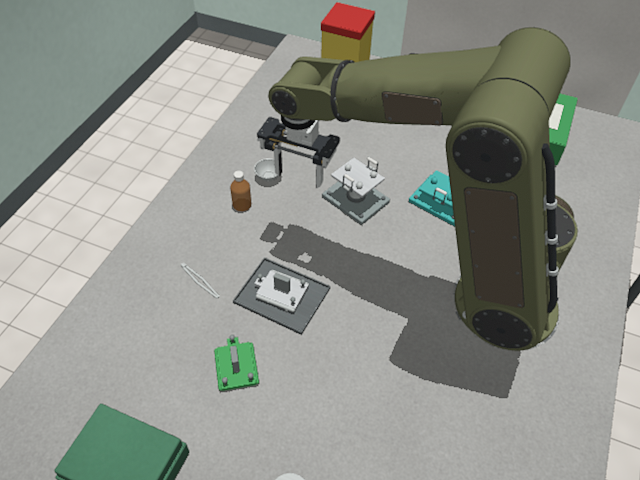

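View pics/wrist0.png

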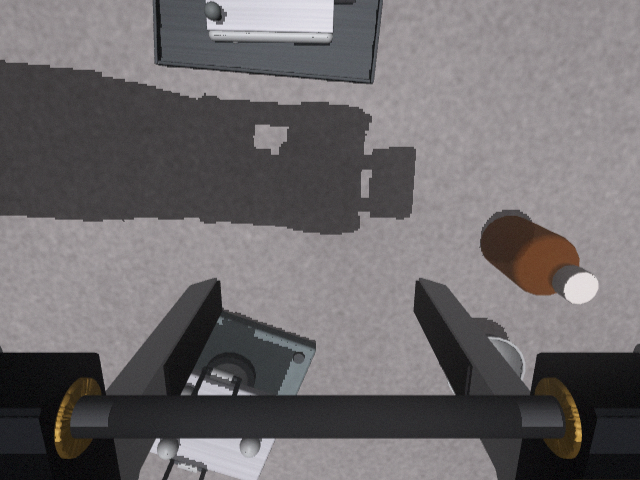

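The wanted plate is the white one in the dark tray: scene (369,282), side (281,290), wrist top edge. The green one at scene (483,312) / side (236,365) is the look-alike. The stand is the grey foot with the white head at scene (229,228) / side (355,200). The turquoise one at scene (248,178) / side (435,200) is its look-alike.

```bash
python3 - <<'E'
from h import *
import pickle
A=[]
for n in ['scene','side','wrist']:
    p,T=pickle.load(open(n+'0.pkl','rb')); C=cloud(p,T); ok=p['depth']>0
    A.append((C[ok],p['image'][ok]))
    if n!='wrist':
        for nm,(u,v) in {'scene':{'plate':(369,275),'stand':(229,215)},'side':{'plate':(281,285),'stand':(357,185)}}[n].items():
            print(n,nm,np.round(C[v,u],3))
            cr=p['image'][v-60:v+60,u-70:u+70]; save(f'crop_{n}_{nm}.png',cv2.resize(cr,None,fx=5,fy=5,interpolation=cv2.INTER_CUBIC))
pickle.dump(A,open('A.pkl','wb'))
# height map top-down, 1mm, range x .25-.85,y -.3..0.5
for i,(C,I) in enumerate(A):
    im=np.zeros((600,800,3),np.uint8); 
    idx=np.argsort(C[:,2]); C=C[idx];I=I[idx]
    m=(C[:,2]<0.16)&(C[:,2]>-.02); C=C[m];I=I[m]
    r=((0.85-C[:,0])*1000).astype(int); c=((0.45-C[:,1])*1000).astype(int)
    g=(r>=0)&(r<600)&(c>=0)&(c<800); im[r[g],c[g]]=I[g]
    save(f'top{i}.png',im)
E
cd pics; python3 -c "
import cv2,numpy as np
a=[cv2.imread(f'crop_{n}_{m}.png') for n in('scene','side') for m in('plate','stand')]
b=np.vstack([np.hstack(a[:2]),np.hstack(a[2:])]);cv2.imwrite('crops.png',cv2.resize(b,(700,600)))"
```

```text
scene plate [0.528 0.196 0.035]
scene stand [ 0.466 -0.166  0.053]
side plate [0.51  0.196 0.045]
side stand [ 0.443 -0.134  0.105]
```

View pics/crops.png

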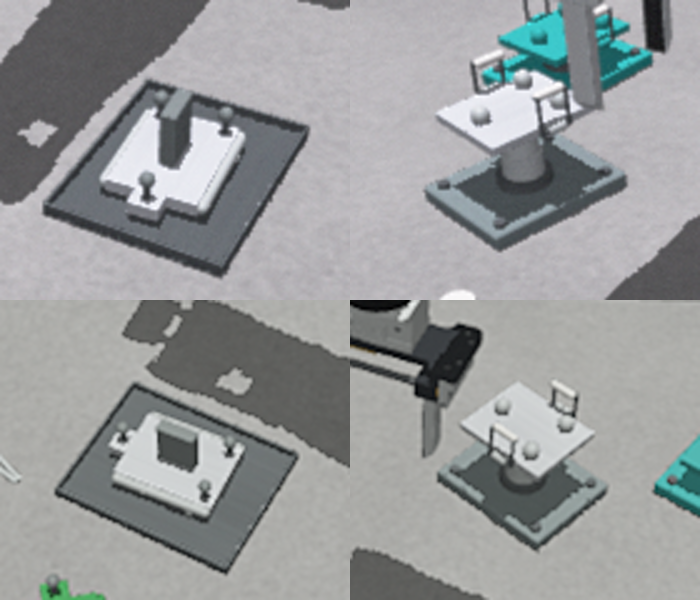

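View pics/top1.png

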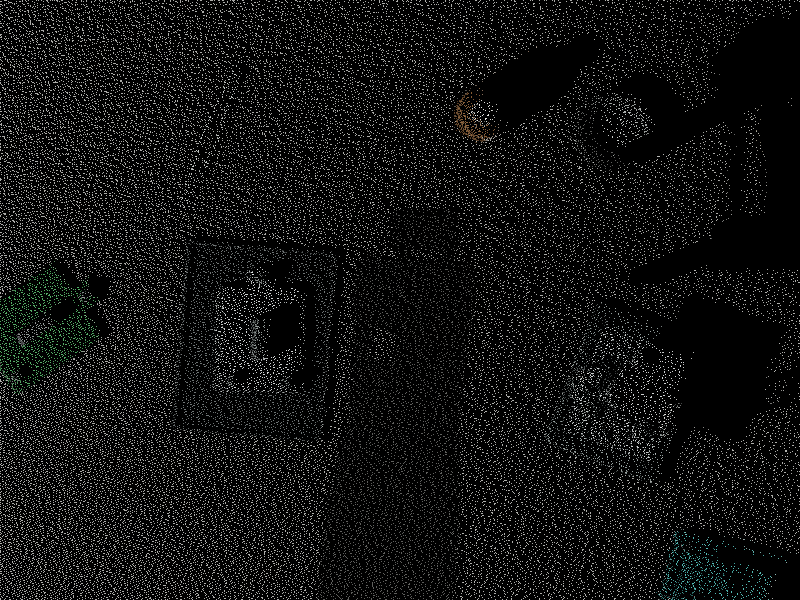

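View pics/top0.png

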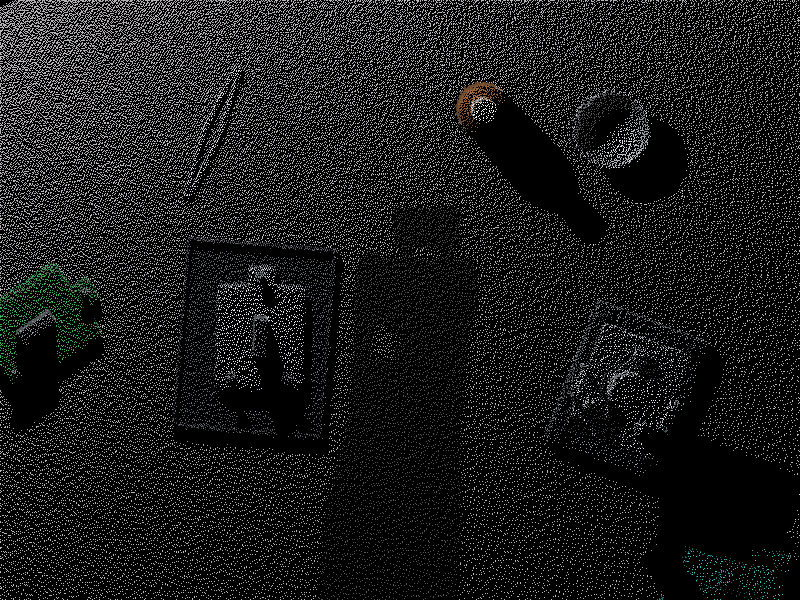

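Call:
{"method": "servo_tool", "body": {
  "rows": [
    [0, -0.03, 0.05, 0, 0, 0.12, -0.1],
    [0, -0.06, 0.06, 0, 0, 0.24, -0.1],
    [0, -0.1, 0.06, 0, 0, 0.36, -0.1],
    [0, -0.13, 0.06, 0, 0, 0.48, -0.1],
    [0, -0.16, 0.06, 0, 0, 0.6, -0.1],
    [0, -0.16, 0.06, 0, 0, 0.72, -0.1],
    [0, -0.16, 0.06, 0, 0, 0.84, -0.1],
    [0, -0.16, 0.06, 0, 0, 0.96, -0.1]
  ]
}}

```text
time_s: 2.17
ee_pos: [0.5499, -0.1607, 0.2653]
eef_rot: [-3.142, -0.0, 2.536]
force: [0.5, 1.1, 0.2]
grip_width: 0.0444
```

Call:
{"method": "servo_tool", "body": {
  "rows": [
    [0, 0, 0, 0, 0, 0.12, -0.1],
    [0, 0, 0, 0, 0, 0.24, -0.1],
    [0, 0, 0, 0, 0, 0.36, -0.1],
    [0, 0, 0, 0, 0, 0.48, -0.1],
    [0, 0, 0, 0, 0, 0.61, -0.1],
    [0, 0, 0, 0, 0, 0.61, -0.1],
    [0, 0, 0, 0, 0, 0.61, -0.1],
    [0, 0, 0, 0, 0, 0.61, -0.1]
  ]
}}

```text
time_s: 2.83
ee_pos: [0.5499, -0.1607, 0.2653]
eef_rot: [-3.142, -0.0, 3.141]
force: [0.2, 0.4, 0.2]
grip_width: 0.0418
```

Run:
```python
from h import *
import pickle
o=ctrl.get_obs(); print(o['time_s'],o['ee_pos'],o['eef_rot'],o['force'],o['grip_width'])
for n in ['wrist','scene','side']:
    if n=='wrist': o=ctrl.get_obs()
    p=cams.camera(n); save(n+'1.png',p['image']); T=T_cam(p,o); pickle.dump((p,T),open(n+'1.pkl','wb'))
    for k in ['stand','mount_axis','grip_top']:
        r=cams.place_of(p,k); print(n,k,[(round(x['p'],2),round(x['at'][0]*640),round(x['at'][1]*480)) for x in r[:3]])
```

```text
2.8333 [ 0.54987058 -0.16065458  0.2653016 ] [-3.14155032e+00 -2.43893165e-04  3.14138363e+00] [0.24447802 0.36676472 0.21919544] 0.04182016171359505
wrist stand [(0.87, 302, 110)]
wrist mount_axis []
wrist grip_top []
scene stand [(0.85, 246, 183), (0.81, 231, 230)]
scene mount_axis [(0.79, 231, 229), (0.77, 246, 178)]
scene grip_top [(0.74, 369, 253), (0.65, 227, 226), (0.63, 487, 289)]
side stand [(0.93, 442, 202), (0.65, 351, 199)]
side mount_axis [(0.93, 443, 196), (0.77, 355, 194)]
side grip_top [(0.66, 236, 356), (0.55, 281, 275), (0.28, 243, 207)]
```

View pics/wrist1.png

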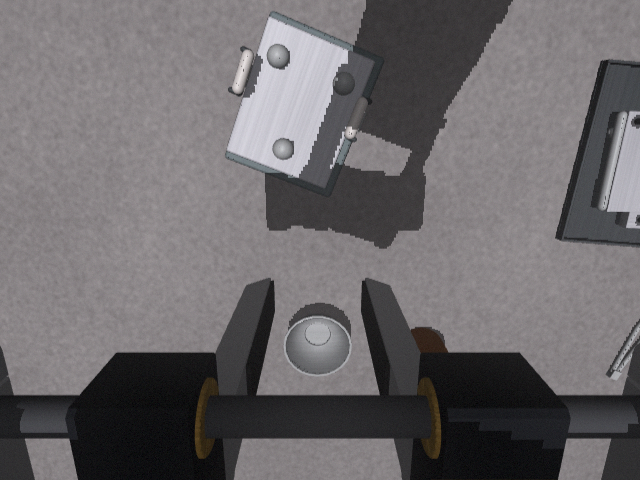

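Wrist view: grey stand with pair of balls at (278,56) and (343,83), and the single ball at (283,148), towards +x. The rollers are at (242,72) and (358,118). The bowl is at (318,345).

```bash
cat > fit.py <<'E'
from h import *
import pickle
from scipy.optimize import least_squares
p,T=pickle.load(open('wrist1.pkl','rb')); C=cloud(p,T)
print('T',np.round(T,3).tolist())
box=C[5:200,215:395].reshape(-1,3); m=box[(box[:,2]>.04)&(box[:,2]<.12)]
h,e=np.histogram(m[:,2],bins=80,range=(.04,.12)); print([(round(e[i],3),int(h[i])) for i in np.argsort(-h)[:6]])
z0=e[np.argmax(h)]+.0005; top=m[abs(m[:,2]-z0)<.0025]
print('z med',np.median(top[:,2]),len(top)); zt=np.median(top[:,2])
A=np.c_[top[:,:2]-top[:,:2].mean(0),np.ones(len(top))]; print('plane',np.linalg.lstsq(A,top[:,2],rcond=None)[0])
r=cv2.minAreaRect((top[:,:2]*1000).astype(np.float32)); print('rect',r)
# balls
cs=[]
for (u,v) in [(283,148),(278,56),(343,83)]:
    q=C[v-12:v+13,u-12:u+13].reshape(-1,3); q=q[(q[:,2]>zt+.004)&(q[:,2]<zt+.017)]
    f=least_squares(lambda c:np.linalg.norm(q-c,axis=1)-.009,[*q[:,:2].mean(0),zt+.006],loss='soft_l1',f_scale=.001)
    cs.append(f.x); print('ball',np.round(f.x,4),len(q),np.sqrt(np.mean(f.fun**2)))
cs=np.array(cs); M=np.array([[36,0],[-30,28],[-30,-28]])/1000
f=least_squares(lambda s:(np.c_[np.cos(s[2])*M[:,0]-np.sin(s[2])*M[:,1],np.sin(s[2])*M[:,0]+np.cos(s[2])*M[:,1]]+s[:2]-pts).ravel(),[.46,-.17,-.3]) if 0 else None
def fit2(M,P):
    a=M-M.mean(0); b=P-P.mean(0); th=np.arctan2((a[:,0]*b[:,1]-a[:,1]*b[:,0]).sum(),(a*b).sum())
    R=np.array([[np.cos(th),-np.sin(th)],[np.sin(th),np.cos(th)]]); t=P.mean(0)-R@M.mean(0)
    return t,th,P-(M@R.T+t)
# order: check both labels (camera +y left)
for perm in ([0,1,2],[0,2,1]):
    t,th,res=fit2(M,cs[perm][:,:2]); print(perm,'stand',np.round(t,4),'yaw',round(th,4),np.round(np.degrees(th),2),np.round(res*1000,1).tolist())
E
python3 fit.py
```

```text
T [[0.001, 0.96, 0.28, 0.468], [1.0, -0.001, -0.0, -0.161], [-0.0, 0.28, -0.96, 0.444], [0.0, 0.0, 0.0, 1.0]]
[(np.float64(0.094), 6099), (np.float64(0.093), 5184), (np.float64(0.095), 1565), (np.float64(0.092), 1187), (np.float64(0.107), 236), (np.float64(0.106), 214)]
z med 0.09409836874850025 14123
plane [ 0.0003809  -0.00021588  0.09408991]
rect ((458.287109375, -175.58578491210938), (105.61968994140625, 111.86662292480469), 68.74320983886719)
ball [ 0.491  -0.1908  0.1   ] 364 0.0005197448109551902
ball [ 0.4194 -0.1929  0.1001] 440 0.000535425680011503
ball [ 0.4397 -0.1407  0.1   ] 416 0.000544688687196194
[0, 1, 2] stand [ 0.4575 -0.1777] yaw -0.3721 -21.32 [[0.0, 0.0], [-20.3, -52.2], [20.3, 52.2]]
[0, 2, 1] stand [ 0.4575 -0.1777] yaw -0.371 -21.26 [[-0.0, -0.0], [-0.0, 0.0], [0.0, 0.0]]
```

Stand (0.4575, -0.178), yaw -0.371, head top 0.094 m, ball fit residuals about 0. Next, the plate.

Call:
{"method": "servo_tool", "body": {
  "rows": [
    [0.0, 0.04, 0, 0, 0, 0, -0.1],
    [0.0, 0.08, 0, 0, 0, 0, -0.1],
    [0.01, 0.12, 0, 0, 0, 0, -0.1],
    [0.01, 0.16, 0, 0, 0, 0, -0.1],
    [0.02, 0.2, 0, 0, 0, 0, -0.1],
    [0.02, 0.24, 0, 0, 0, 0, -0.1],
    [0.02, 0.28, 0, 0, 0, 0, -0.1],
    [0.02, 0.32, 0, 0, 0, 0, -0.1]
  ]
}}

```text
time_s: 4.1
ee_pos: [0.5696, 0.1613, 0.2653]
eef_rot: [-3.142, -0.0, -3.138]
force: [1.0, -0.2, -0.4]
grip_width: 0.0426
```

Call:
{"method": "servo_tool", "body": {
  "rows": [
    [0, 0.03, -0.02, 0, 0, 0, -0.1],
    [0, 0.03, -0.03, 0, 0, 0, -0.1],
    [0, 0.03, -0.03, 0, 0, 0, -0.1],
    [0, 0.03, -0.03, 0, 0, 0, -0.1],
    [0, 0.03, -0.03, 0, 0, 0, -0.1],
    [0, 0.03, -0.03, 0, 0, 0, -0.1],
    [0, 0.03, -0.03, 0, 0, 0, -0.1],
    [0, 0.03, -0.03, 0, 0, 0, -0.1]
  ]
}}

```text
time_s: 4.77
ee_pos: [0.5698, 0.1907, 0.2359]
eef_rot: [3.141, 0.001, -3.139]
force: [0.7, -0.8, 0.8]
grip_width: 0.0422
```

Run:
```python
from h import *
import pickle
o=ctrl.get_obs(); print(o['time_s'],o['ee_pos'],o['eef_rot'],o['force'],o['grip_width'],np.abs(o['joint_vel']).max())
p=cams.camera('wrist'); save('wrist2.png',p['image']); T=T_cam(p,o); pickle.dump((p,T),open('wrist2.pkl','wb'))
for k in ['plate','grip_top','nose']:
    r=cams.place_of(p,k); print(k,[(round(x['p'],2),round(x['at'][0]*640),round(x['at'][1]*480)) for x in r[:3]])
```

```text
4.7667 [0.56982925 0.19068638 0.23594064] [ 3.14141306e+00  7.24292464e-04 -3.13894404e+00] [ 0.69298504 -0.7960575   0.82527715] 0.04219954339239343 0.006862301595448112
plate [(0.89, 537, 150), (0.74, 315, 146)]
grip_top [(0.69, 318, 150)]
nose [(0.96, 314, 217), (0.76, 482, 190)]
```

View pics/wrist2.png

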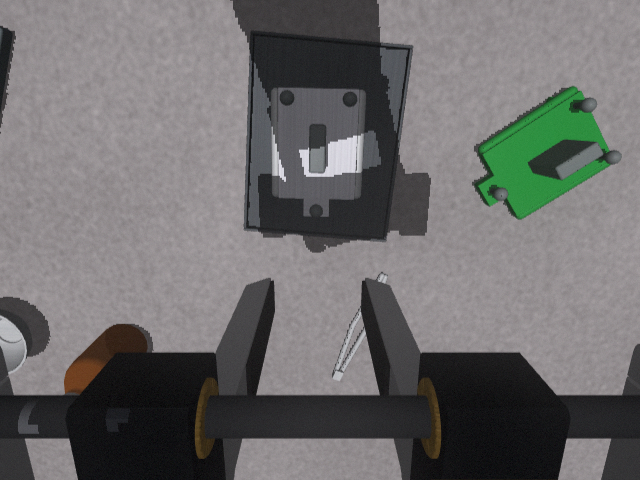

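The wanted plate lies in the tray, in shadow: markers at (316,211), (287,98) and (350,99), grip at (318,148). The green look-alike is at (545,150).

```bash
cat > fitp.py <<'E'
from h import *
import pickle
from scipy.optimize import least_squares
p,T=pickle.load(open('wrist2.pkl','rb')); C=cloud(p,T)
def fit2(M,P):
    a=M-M.mean(0); b=P-P.mean(0); th=np.arctan2((a[:,0]*b[:,1]-a[:,1]*b[:,0]).sum(),(a*b).sum())
    R=np.array([[np.cos(th),-np.sin(th)],[np.sin(th),np.cos(th)]]); t=P.mean(0)-R@M.mean(0)
    return t,th,P-(M@R.T+t)
cs=[]
for (u,v) in [(316,211),(350,99),(287,98)]:
    q=C[v-10:v+11,u-10:u+11].reshape(-1,3); zm=np.percentile(q[:,2],98); q=q[q[:,2]>zm-.006]
    f=least_squares(lambda c:np.linalg.norm(q-c,axis=1)-.0065,[*q[:,:2].mean(0),zm-.0065],loss='soft_l1',f_scale=.001)
    cs.append(f.x); print('ball',np.round(f.x,4),len(q))
cs=np.array(cs); M=np.array([[60,0],[-42,28],[-42,-28]])/1000
t,th,res=fit2(M,cs[:,:2]); print('plate',np.round(t,4),th,np.round(res*1000,1).tolist())
b=C[110:185,295:345].reshape(-1,3); g=b[b[:,2]>.064]; print('grip n',len(g),np.median(g[:,2]),cv2.minAreaRect((g[:,:2]*1000).astype(np.float32)))
s=C[90:195,275:360].reshape(-1,3); print('slab z',np.median(s[(s[:,2]>.012)&(s[:,2]<.03)][:,2]))
E
python3 fitp.py
```

```text
ball [0.5715 0.1879 0.0388] 137
ball [0.4701 0.2181 0.0387] 173
ball [0.469  0.162  0.0388] 175
plate [0.5115 0.1892] -0.021048185646666946 [[-0.0, -0.0], [-0.0, 0.1], [0.1, -0.0]]
grip n 805 0.07049743033396122 ((509.16668701171875, 189.28854370117188), (13.593833923339844, 43.11570739746094), 89.8508529663086)
slab z 0.020635021609511833
```

Plate (0.5115, 0.1892), yaw -0.021, z about 0.003. Heights agree with the spec: markers 0.039, grip top 0.0705.

Call:
{"method": "servo_tool", "body": {
  "rows": [
    [-0.02, -0.001, -0.03, 0, 0, -0.024, -0.1],
    [-0.04, -0.0015, -0.06, 0, 0, -0.024, -0.1],
    [-0.058, -0.0015, -0.09, 0, 0, -0.024, -0.1],
    [-0.0583, -0.0015, -0.12, 0, 0, -0.024, -0.1],
    [-0.0583, -0.0015, -0.14, 0, 0, -0.024, -0.1],
    [-0.0583, -0.0015, -0.14, 0, 0, -0.024, -0.1],
    [-0.0583, -0.0015, -0.14, 0, 0, -0.024, -0.1],
    [-0.0583, -0.0015, -0.14, 0, 0, -0.024, -0.1]
  ]
}}

```text
time_s: 5.63
ee_pos: [0.5121, 0.1899, 0.097]
eef_rot: [3.141, 0.002, 3.121]
force: [0.5, -0.2, 1.2]
grip_width: 0.0417
```

Run:
```python
from h import *
o=ctrl.get_obs(); print(o['time_s'],o['ee_pos'],o['eef_rot'],o['force'],o['grip_width'])
p=cams.camera('side'); save('side3.png',cv2.resize(p['image'][220:360,180:380],(800,560))); p=cams.camera('wrist'); save('wrist3.png',p['image'])
```

```text
5.6333 [0.51213981 0.1898693  0.09700589] [3.14096916e+00 1.86413228e-03 3.12095262e+00] [ 0.49296958 -0.24066917  1.23083363] 0.04166845507748644
```

View pics/wrist3.png

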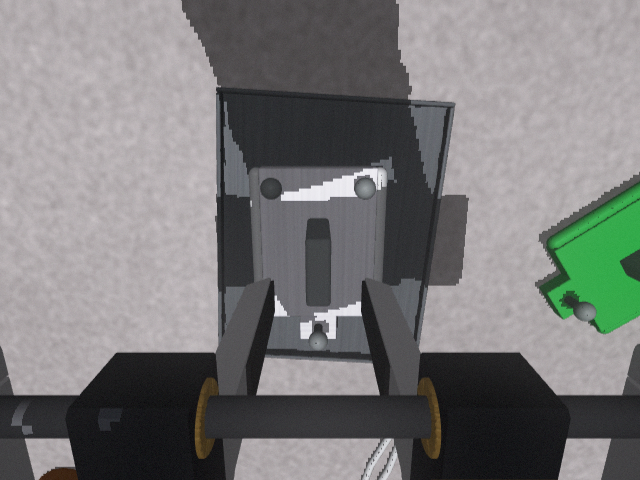

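The grip (318,262) is centred between the fingers. Descending to grasp.

Call:
{"method": "servo_tool", "body": {
  "rows": [
    [-0.0006, -0.0006, -0.02, 0, 0, 0, -0.1],
    [-0.0006, -0.0006, -0.04, 0, 0, 0, -0.1],
    [-0.0006, -0.0006, -0.055, 0, 0, 0, -0.1],
    [-0.0006, -0.0006, -0.063, 0, 0, 0, -0.1],
    [-0.0006, -0.0006, -0.064, 0, 0, 0, -0.1],
    [-0.0006, -0.0006, -0.064, 0, 0, 0, -0.1],
    [-0.0006, -0.0006, -0.064, 0, 0, 0, -0.1],
    [-0.0006, -0.0006, -0.064, 0, 0, 0, -0.1]
  ]
}}

```text
time_s: 6.4
ee_pos: [0.5122, 0.1895, 0.0343]
eef_rot: [3.14, 0.004, 3.121]
force: [0.2, -0.2, 0.5]
grip_width: 0.0423
```

Call:
{"method": "servo_tool", "body": {
  "rows": [
    [0, 0, 0, 0, 0, 0, -1],
    [0, 0, 0, 0, 0, 0, -1],
    [0, 0, 0, 0, 0, 0, -1],
    [0, 0, 0, 0, 0, 0, -1],
    [0, 0, 0, 0, 0, 0, -1],
    [0, 0, 0, 0, 0, 0, -1],
    [0, 0, 0, 0, 0, 0, -1],
    [0, 0, 0, 0, 0, 0, -1]
  ],
  "newtons": 50
}}

```text
time_s: 7.07
ee_pos: [0.5122, 0.1895, 0.0343]
eef_rot: [3.14, 0.004, 3.121]
force: [0.4, 0.3, 2.1]
grip_width: 0.0136
```

Call:
{"method": "servo_tool", "body": {
  "rows": [
    [0, 0, 0.005, 0, 0, 0, -1],
    [0, 0, 0.015, 0, 0, 0, -1],
    [0, 0, 0.03, 0, 0, 0, -1],
    [0, 0, 0.05, 0, 0, 0, -1],
    [0, 0, 0.07, 0, 0, 0, -1],
    [0, 0, 0.09, 0, 0, 0, -1],
    [0, 0, 0.1, 0, 0, 0, -1],
    [0, 0, 0.1, 0, 0, 0, -1]
  ]
}}

```text
time_s: 7.73
ee_pos: [0.5131, 0.1898, 0.1368]
eef_rot: [3.139, 0.008, 3.121]
force: [0.3, -0.3, -3.7]
grip_width: 0.0137
```

Run:
```python
from h import *
o=ctrl.get_obs(); print(o['time_s'],o['ee_pos'],o['eef_rot'],o['force'],o['grip_width'])
p=cams.camera('side'); save('side4.png',cv2.resize(p['image'][180:360,180:380],(800,720)[:2])[:600]); p=cams.camera('wrist'); save('wrist4.png',p['image'])
```

```text
7.7333 [0.5130574  0.18975587 0.13679823] [3.13910134 0.00782373 3.12102362] [ 0.25561607 -0.26711145 -3.74826026] 0.013676200130431486
```

View pics/wrist4.png

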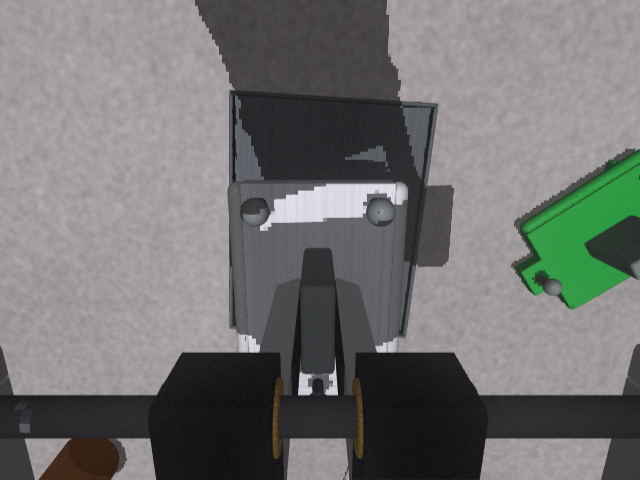

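View pics/side4.png

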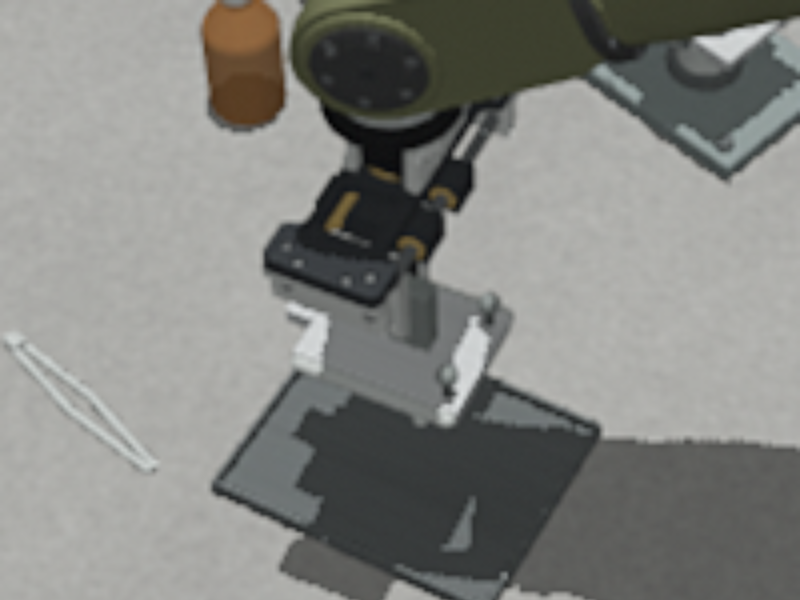

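```bash
cat > go.py <<'E'
from h import *
import sys
from scipy.spatial.transform import Rotation as Ro
def go(xyz,rpy):
    o=ctrl.get_obs(); d=np.array(xyz)-o['ee_pos']; r=(Ro.from_euler('xyz',rpy)*Ro.from_euler('xyz',o['eef_rot']).inv()).as_rotvec()
    print('t',round(o['time_s'],2),'pos',np.round(o['ee_pos'],4),'rot',np.round(o['eef_rot'],4),'F',np.round(o['force'],2),'M',np.round(o['moment'],2),'gw',round(o['grip_width'],4)); print('shift',np.round(d,4),'turn',np.round(r,4))
if __name__=='__main__':
    a=[float(x) for x in sys.argv[1:7]]; go(a[:3],a[3:])
E
python3 go.py .4582 -.1776 .20 3.140 .004 2.771
```

```text
t 7.83 pos [0.5119 0.1894 0.1338] rot [3.1404 0.0037 3.121 ] F [-0.82  0.99 -4.27] M [ 0.07 -0.01 -0.01] gw 0.0137
shift [-0.0537 -0.367   0.0662] turn [ 3.0e-04 -4.0e-04 -3.5e-01]
```

Call:
{"method": "servo_tool", "body": {
  "rows": [
    [0, -0.02, 0.03, 0, 0, -0.03, -1],
    [-0.005, -0.05, 0.06, 0, 0, -0.07, -1],
    [-0.015, -0.09, 0.066, 0, 0, -0.11, -1],
    [-0.02, -0.13, 0.066, 0, 0, -0.15, -1],
    [-0.03, -0.17, 0.066, 0, 0, -0.19, -1],
    [-0.035, -0.21, 0.066, 0, 0, -0.23, -1],
    [-0.04, -0.25, 0.066, 0, 0, -0.27, -1],
    [-0.045, -0.285, 0.066, 0, 0, -0.31, -1]
  ]
}}

```text
time_s: 8.5
ee_pos: [0.4657, -0.0977, 0.1985]
eef_rot: [3.141, 0.002, 2.809]
force: [0.6, 0.1, -4.5]
grip_width: 0.0141
```

```bash
python3 go.py .4582 -.1776 .19 3.140 .004 2.771
```

```text
t 8.5 pos [ 0.4657 -0.0977  0.1985] rot [3.1407e+00 1.7000e-03 2.8086e+00] F [ 0.57  0.1  -4.47] M [ 0.07 -0.05 -0.  ] gw 0.0141
shift [-0.0075 -0.0799 -0.0085] turn [-0.0002 -0.0023 -0.0376]
```

Call:
{"method": "servo_tool", "body": {
  "rows": [
    [-0.002, -0.03, 0, 0, 0, -0.03, -1],
    [-0.005, -0.055, 0, 0, 0, -0.0376, -1],
    [-0.007, -0.07, 0, 0, 0, -0.0376, -1],
    [-0.0075, -0.08, 0, 0, 0, -0.0376, -1],
    [-0.0075, -0.08, -0.008, 0, 0, -0.0376, -1],
    [-0.0075, -0.08, -0.008, 0, 0, -0.0376, -1],
    [-0.0075, -0.08, -0.008, 0, 0, -0.0376, -1],
    [-0.0075, -0.08, -0.008, 0, 0, -0.0376, -1]
  ]
}}

```text
time_s: 9.17
ee_pos: [0.4583, -0.1767, 0.1903]
eef_rot: [3.14, 0.001, 2.772]
force: [-0.6, 0.1, -3.3]
grip_width: 0.0136
```

```bash
python3 go.py .4582 -.1776 .166 3.140 .004 2.771;  python3 - <<'E'
from h import *
import pickle
o=ctrl.get_obs()
p=cams.camera('wrist'); save('wrist5.png',p['image']); pickle.dump((p,T_cam(p,o)),open('wrist5.pkl','wb'))
for n,(u,v) in {'side':(357,180),'scene':(229,205)}.items():
    p=cams.camera(n); pickle.dump((p,T_cam(p)),open(n+'5.pkl','wb')); save(n+'5.png',cv2.resize(p['image'][v-60:v+60,u-80:u+80],(800,600),interpolation=cv2.INTER_CUBIC))
E
```

```text
t 9.17 pos [ 0.4583 -0.1767  0.1903] rot [3.1405e+00 1.1000e-03 2.7722e+00] F [-0.62  0.05 -3.27] M [ 0.06 -0.05 -0.01] gw 0.0136
shift [-0.0001 -0.0009 -0.0243] turn [-0.0006 -0.0028 -0.0012]
```

View pics/wrist5.png

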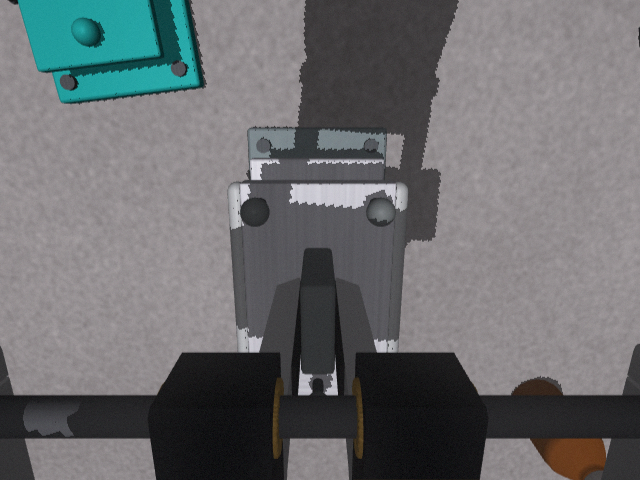

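View pics/scene5.png

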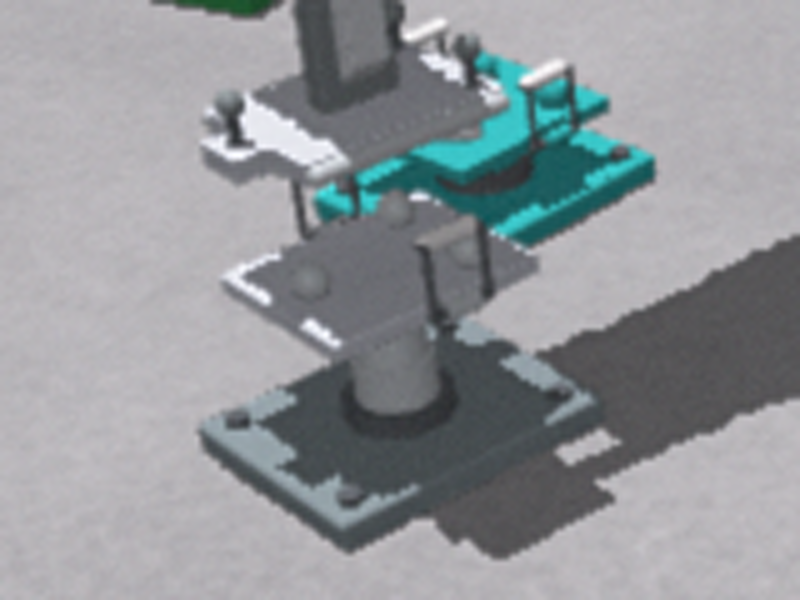

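View pics/side5.png

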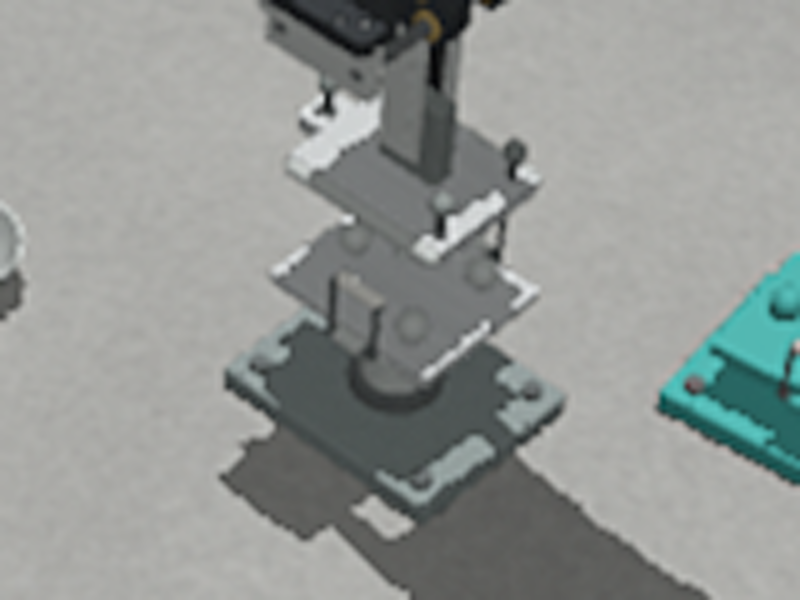

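The plate hangs over the grey stand with its nose towards the single ball. I'll check its pose in the hand from the two rear markers, wrist (255,211) and (380,211), and from the slab plane.

```bash
python3 - <<'E'
from h import *
import pickle
from scipy.optimize import least_squares
p,T=pickle.load(open('wrist5.pkl','rb')); C=cloud(p,T); cs=[]
for (u,v) in [(380,211),(255,211)]:
    q=C[v-14:v+15,u-14:u+15].reshape(-1,3); zm=np.percentile(q[:,2],97); q=q[q[:,2]>zm-.006]
    f=least_squares(lambda c:np.linalg.norm(q-c,axis=1)-.0065,[*q[:,:2].mean(0),zm-.0065],loss='soft_l1',f_scale=.001)
    cs.append(f.x); print('ball',np.round(f.x,4),len(q))
a,b=cs; d=(a-b)[:2]; yaw=np.arctan2(-d[0],d[1]); print('len',np.linalg.norm(d),'yaw',yaw)
mid=(a+b)[:2]/2; print('origin',mid+.042*np.array([np.cos(yaw),np.sin(yaw)]),'z origin from balls',(a[2]+b[2])/2-.036)
s=C[225:340,262:375].reshape(-1,3); z=np.median(s[:,2]); s=s[abs(s[:,2]-z)<.004]
A=np.c_[s[:,:2]-s[:,:2].mean(0),np.ones(len(s))]; c=np.linalg.lstsq(A,s[:,2],rcond=None)[0]; print('slab',c,len(s))
print('ee',ctrl.get_obs()['ee_pos'])
E
python3 go.py .4582 -.1776 .166 3.140 .004 2.771
```

```text
ball [ 0.4285 -0.1361  0.1948] 626
ball [ 0.4083 -0.1883  0.1948] 624
len 0.055971732177973445 yaw -0.37007665087824737
origin [ 0.45752901 -0.17739335] z origin from balls 0.15882483213271073
slab [ 0.30401564 -0.11236247  0.18558603] 150
ee [ 0.45842305 -0.17708593  0.19065669]
t 9.32 pos [ 0.4584 -0.1771  0.1907] rot [3.1406e+00 2.0000e-03 2.7720e+00] F [-0.56  1.06 -3.48] M [ 0.11 -0.07  0.04] gw 0.0135
shift [-0.0002 -0.0005 -0.0247] turn [-0.0002 -0.0021 -0.001 ]
```

Plate and stand agree within 0.3 mm and 0.001 rad. Descending to just above the rollers.

Call:
{"method": "servo_tool", "body": {
  "rows": [
    [-0.0002, -0.0005, -0.01, 0, -0.002, -0.001, -1],
    [-0.0002, -0.0005, -0.02, 0, -0.002, -0.001, -1],
    [-0.0002, -0.0005, -0.03, 0, -0.002, -0.001, -1],
    [-0.0002, -0.0005, -0.035, 0, -0.002, -0.001, -1],
    [-0.0002, -0.0005, -0.036, 0, -0.002, -0.001, -1],
    [-0.0002, -0.0005, -0.036, 0, -0.002, -0.001, -1],
    [-0.0002, -0.0005, -0.036, 0, -0.002, -0.001, -1],
    [-0.0002, -0.0005, -0.036, 0, -0.002, -0.001, -1]
  ]
}}

```text
time_s: 9.98
ee_pos: [0.4585, -0.1777, 0.1551]
eef_rot: [3.14, 0.005, 2.771]
force: [0.8, -1.5, -3.5]
grip_width: 0.0139
```

```bash
python3 go.py .4582 -.1776 .143 3.140 .004 2.771
```

```text
t 9.98 pos [ 0.4585 -0.1777  0.1551] rot [3.1399 0.0047 2.7709] F [ 0.83 -1.52 -3.47] M [ 0.04 -0.04 -0.08] gw 0.0139
shift [-0.0003  0.0001 -0.0121] turn [0.0002 0.0007 0.0001]
```

Call:
{"method": "servo_tool", "body": {
  "rows": [
    [-0.0002, 0, -0.001, 0, 0, 0, -1],
    [-0.0002, 0, -0.002, 0, 0, 0, -1],
    [-0.0002, 0, -0.003, 0, 0, 0, -1],
    [-0.0002, 0, -0.004, 0, 0, 0, -1],
    [-0.0002, 0, -0.005, 0, 0, 0, -1],
    [-0.0002, 0, -0.006, 0, 0, 0, -1],
    [-0.0002, 0, -0.007, 0, 0, 0, -1],
    [-0.0002, 0, -0.007, 0, 0, 0, -1]
  ]
}}

```text
time_s: 10.65
ee_pos: [0.4584, -0.1778, 0.1487]
eef_rot: [3.14, 0.006, 2.771]
force: [-2.0, 0.8, 4.5]
grip_width: 0.0135
```

```bash
python3 go.py .4582 -.1776 .143 3.140 .004 2.771
```

```text
t 10.65 pos [ 0.4584 -0.1778  0.1487] rot [3.1401 0.0055 2.7709] F [-2.05  0.83  4.52] M [0.29 0.37 0.01] gw 0.0135
shift [-0.0002  0.0002 -0.0057] turn [0.0007 0.0014 0.0001]
```

Call:
{"method": "servo_tool", "body": {
  "rows": [
    [-0.0001, 0, -0.001, 0, 0.001, 0, -1],
    [-0.0002, 0.0001, -0.0015, 0, 0.001, 0, -1],
    [-0.0002, 0.0001, -0.002, 0, 0.001, 0, -1],
    [-0.0002, 0.0001, -0.0025, 0, 0.001, 0, -1],
    [-0.0002, 0.0001, -0.003, 0, 0.001, 0, -1],
    [-0.0002, 0.0001, -0.0035, 0, 0.001, 0, -1],
    [-0.0002, 0.0001, -0.004, 0, 0.001, 0, -1],
    [-0.0002, 0.0001, -0.004, 0, 0.001, 0, -1]
  ]
}}

```text
time_s: 11.32
ee_pos: [0.4583, -0.1777, 0.1444]
eef_rot: [3.14, 0.005, 2.771]
force: [1.7, -0.1, -2.9]
grip_width: 0.0136
```

```bash
python3 go.py .4582 -.1776 .141 3.140 .004 2.771
```

```text
t 11.32 pos [ 0.4583 -0.1777  0.1444] rot [3.1404 0.0046 2.7708] F [ 1.67 -0.05 -2.85] M [-0.   -0.39 -0.09] gw 0.0136
shift [-0.0001  0.0001 -0.0034] turn [0.0006 0.0004 0.0002]
```

Call:
{"method": "servo_tool", "body": {
  "rows": [
    [0, 0, -0.0005, 0, 0, 0, -1],
    [0, 0, -0.001, 0, 0, 0, -1],
    [0, 0, -0.0015, 0, 0, 0, -1],
    [0, 0, -0.002, 0, 0, 0, -1],
    [0, 0, -0.0025, 0, 0, 0, -1],
    [0, 0, -0.003, 0, 0, 0, -1],
    [0, 0, -0.0035, 0, 0, 0, -1],
    [0, 0, -0.004, 0, 0, 0, -1]
  ]
}}

```text
time_s: 11.98
ee_pos: [0.4583, -0.1777, 0.1402]
eef_rot: [3.14, 0.004, 2.771]
force: [2.4, 0.7, -5.4]
grip_width: 0.0137
```

```bash
python3 go.py .4582 -.1776 .138 3.140 .004 2.771
```

```text
t 11.98 pos [ 0.4583 -0.1777  0.1402] rot [3.1404 0.0044 2.7709] F [ 2.36  0.67 -5.39] M [-0.07 -0.57 -0.06] gw 0.0137
shift [-0.0001  0.0001 -0.0022] turn [0.0005 0.0003 0.0001]
```

Call:
{"method": "servo_tool", "body": {
  "rows": [
    [0, 0, -0.0003, 0, 0, 0, -1],
    [0, 0, -0.0006, 0, 0, 0, -1],
    [0, 0, -0.0009, 0, 0, 0, -1],
    [0, 0, -0.0012, 0, 0, 0, -1],
    [0, 0, -0.0015, 0, 0, 0, -1],
    [0, 0, -0.0018, 0, 0, 0, -1],
    [0, 0, -0.002, 0, 0, 0, -1],
    [0, 0, -0.002, 0, 0, 0, -1]
  ]
}}

```text
time_s: 12.65
ee_pos: [0.4582, -0.1777, 0.1381]
eef_rot: [3.14, 0.004, 2.771]
force: [3.5, -0.8, -8.8]
grip_width: 0.0139
```

```bash
python3 go.py .4582 -.1776 .137 3.140 .004 2.771
```

```text
t 12.65 pos [ 0.4582 -0.1777  0.1381] rot [3.1404 0.0042 2.7709] F [ 3.46 -0.8  -8.78] M [-0.14 -0.77 -0.09] gw 0.0139
shift [ 0.      0.0001 -0.0011] turn [0.0005 0.     0.0001]
```

Call:
{"method": "servo_tool", "body": {
  "rows": [
    [0, 0, -0.0002, 0, 0, 0, -1],
    [0, 0, -0.0004, 0, 0, 0, -1],
    [0, 0, -0.0006, 0, 0, 0, -1],
    [0, 0, -0.0008, 0, 0, 0, -1],
    [0, 0, -0.001, 0, 0, 0, -1],
    [0, 0, -0.001, 0, 0, 0, -1],
    [0, 0, -0.001, 0, 0, 0, -1],
    [0, 0, -0.001, 0, 0, 0, -1]
  ]
}}

```text
time_s: 13.32
ee_pos: [0.4582, -0.1776, 0.1371]
eef_rot: [3.14, 0.004, 2.771]
force: [3.8, 0.3, -7.4]
grip_width: 0.0138
```

```bash
python3 go.py .4582 -.1776 .137 3.140 .004 2.771
```

```text
t 13.32 pos [ 0.4582 -0.1776  0.1371] rot [3.1403 0.0042 2.771 ] F [ 3.81  0.27 -7.37] M [ 0.14 -0.81 -0.07] gw 0.0138
shift [-0.      0.     -0.0001] turn [0.0003 0.0001 0.    ]
```

Call:
{"method": "servo_tool", "body": {
  "rows": [
    [0, 0, -0.0002, 0, 0, 0, -1],
    [0, 0, -0.0004, 0, 0, 0, -1],
    [0, 0, -0.0006, 0, 0, 0, -1],
    [0, 0, -0.0008, 0, 0, 0, -1],
    [0, 0, -0.0008, 0, 0, 0, -1],
    [0, 0, -0.0008, 0, 0, 0, -1],
    [0, 0, -0.0008, 0, 0, 0, -1],
    [0, 0, -0.0008, 0, 0, 0, -1]
  ]
}}

```text
time_s: 13.98
ee_pos: [0.4584, -0.1775, 0.1366]
eef_rot: [3.14, 0.005, 2.771]
force: [1.4, 4.4, 4.6]
grip_width: 0.0136
```

```bash
python3 go.py .4582 -.1776 .136 3.140 .004 2.771
```

```text
t 13.98 pos [ 0.4584 -0.1775  0.1366] rot [3.1401 0.0046 2.771 ] F [1.44 4.4  4.55] M [ 1.03 -0.18 -0.03] gw 0.0136
shift [-0.0002 -0.0001 -0.0006] turn [ 0.0003  0.0005 -0.    ]
```

Call:
{"method": "servo_tool", "body": {
  "rows": [
    [0, 0.0001, -0.0002, 0, 0, 0, -1],
    [0.0001, 0.0002, -0.0003, 0, 0, 0, -1],
    [0.0001, 0.0002, -0.0004, 0, 0, 0, -1],
    [0.0001, 0.0002, -0.0004, 0, 0, 0, -1],
    [0.0001, 0.0002, -0.0004, 0, 0, 0, -1],
    [0.0001, 0.0002, -0.0004, 0, 0, 0, -1],
    [0.0001, 0.0002, -0.0004, 0, 0, 0, -1],
    [0.0001, 0.0002, -0.0004, 0, 0, 0, -1]
  ]
}}

```text
time_s: 14.65
ee_pos: [0.4584, -0.1775, 0.1365]
eef_rot: [3.14, 0.005, 2.771]
force: [-1.6, 3.6, 6.8]
grip_width: 0.0134
```

```bash
python3 go.py .4582 -.1776 .136 3.140 .004 2.771; sleep 0; python3 -c "
from h import *
for i in range(3): cams.camera('side'); o=ctrl.get_obs(); print(np.round(o['force'],2),np.round(o['ee_pos'],5))"
```

```text
t 14.65 pos [ 0.4584 -0.1775  0.1365] rot [3.1403 0.0048 2.7709] F [-1.62  3.58  6.76] M [ 0.81  0.2  -0.06] gw 0.0134
shift [-0.0002 -0.0001 -0.0005] turn [0.0006 0.0006 0.0001]
[-1.12  2.49  5.76] [ 0.45844 -0.17746  0.13655]
[-1.07  2.07  6.04] [ 0.45843 -0.17747  0.13655]
[-1.25  1.69  7.24] [ 0.45842 -0.17747  0.13654]
```

Call:
{"method": "servo_tool", "body": {
  "rows": [
    [0, 0.0001, -0.0004, 0, 0, 0, -1],
    [-0.0001, 0.0001, -0.0005, 0, 0, 0, -1],
    [-0.0001, 0.0001, -0.0006, 0, 0, 0, -1],
    [-0.0001, 0.0001, -0.0006, 0, 0, 0, -1],
    [-0.0001, 0.0001, -0.0006, 0, 0, 0, -1],
    [-0.0001, 0.0001, -0.0006, 0, 0, 0, -1],
    [-0.0001, 0.0001, -0.0006, 0, 0, 0, -1],
    [-0.0001, 0.0001, -0.0006, 0, 0, 0, -1]
  ]
}}

```text
time_s: 15.47
ee_pos: [0.4584, -0.1775, 0.1365]
eef_rot: [3.141, 0.005, 2.771]
force: [-0.4, 3.5, 9.5]
grip_width: 0.0139
```

```bash
python3 go.py .4582 -.1776 .136 3.140 .004 2.771; python3 -c "
from h import *
for i in range(2): cams.camera('side'); o=ctrl.get_obs(); print(np.round(o['force'],2),np.round(o['ee_pos'],5))"
```

```text
t 15.47 pos [ 0.4584 -0.1775  0.1365] rot [3.1405 0.0054 2.771 ] F [-0.36  3.48  9.46] M [0.92 0.31 0.01] gw 0.0139
shift [-0.0002 -0.0001 -0.0005] turn [0.001  0.0011 0.    ]
[-0.75  3.4   9.3 ] [ 0.45845 -0.17747  0.13651]
[-1.6   2.98  8.88] [ 0.45844 -0.17749  0.13652]
```

Call:
{"method": "servo_tool", "body": {
  "rows": [
    [0, 0.0002, -0.0007, 0, 0, 0, -1],
    [0, 0.0003, -0.0008, 0, 0, 0, -1],
    [0, 0.0003, -0.0009, 0, 0, 0, -1],
    [0, 0.0003, -0.001, 0, 0, 0, -1],
    [0, 0.0003, -0.0011, 0, 0, 0, -1],
    [0, 0.0003, -0.0012, 0, 0, 0, -1],
    [0, 0.0003, -0.0012, 0, 0, 0, -1],
    [0, 0.0003, -0.0012, 0, 0, 0, -1]
  ]
}}

```text
time_s: 16.23
ee_pos: [0.4585, -0.1775, 0.1364]
eef_rot: [3.141, 0.006, 2.771]
force: [-3.7, 3.1, 15.6]
grip_width: 0.0139
```

```bash
python3 go.py .4582 -.1776 .136 3.140 .004 2.771; python3 -c "
from h import *
for i in range(3): cams.camera('side'); o=ctrl.get_obs(); print(np.round(o['force'],2),np.round(o['ee_pos'],5))"
```

```text
t 16.23 pos [ 0.4585 -0.1775  0.1364] rot [3.141  0.0062 2.771 ] F [-3.65  3.12 15.57] M [ 0.98  0.97 -0.05] gw 0.0139
shift [-0.0003 -0.0001 -0.0004] turn [ 0.0018  0.0017 -0.    ]
[-3.91  3.   15.57] [ 0.45854 -0.17747  0.13642]
[-4.15  3.71 14.79] [ 0.45855 -0.17746  0.13642]
[-3.39  4.11 15.6 ] [ 0.45853 -0.17746  0.13641]
```

Call:
{"method": "servo_tool", "body": {
  "rows": [
    [0, 0.0003, -0.0012, 0, 0, 0, -1],
    [-0.0001, 0.0003, -0.0013, 0, 0, 0, -1],
    [-0.0001, 0.0003, -0.0013, 0, 0, 0, -1],
    [-0.0001, 0.0003, -0.0013, 0, 0, 0, -1],
    [-0.0001, 0.0003, -0.0013, 0, 0, 0, -1],
    [-0.0001, 0.0003, -0.0013, 0, 0, 0, -1],
    [-0.0001, 0.0003, -0.0013, 0, 0, 0, -1],
    [-0.0001, 0.0003, -0.0013, 0, 0, 0, -1]
  ]
}}

```text
time_s: 17.05
ee_pos: [0.4585, -0.1774, 0.1364]
eef_rot: [3.142, 0.007, 2.771]
force: [-4.2, 4.3, 17.3]
grip_width: 0.0133
```

```bash
python3 -c "
from h import *
for i in range(7):
  o=ctrl.get_obs(); print(o['time_s'],np.round(o['force'],2),np.round(o['ee_pos'],5));cams.camera('side')"
```

```text
17.05 [-4.16  4.35 17.31] [ 0.45855 -0.17743  0.13637]
17.1 [-4.41  3.91 17.23] [ 0.45856 -0.17745  0.13636]
17.15 [-4.62  4.16 17.71] [ 0.45857 -0.17743  0.13636]
17.2 [-4.82  3.7  16.71] [ 0.45858 -0.17745  0.13639]
17.25 [-4.83  4.28 17.59] [ 0.45857 -0.17743  0.1364 ]
17.3 [-4.47  3.18 18.02] [ 0.45856 -0.17744  0.13639]
17.35 [-4.76  4.25 17.75] [ 0.45856 -0.17744  0.13638]
```

Call:
{"method": "servo_tool", "body": {
  "rows": [
    [-0.0001, 0.0003, -0.0013, 0, 0, 0, -1],
    [-0.0001, 0.0003, -0.0013, 0, 0, 0, -1],
    [-0.0001, 0.0003, -0.0013, 0, 0, 0, -1],
    [-0.0001, 0.0003, -0.0013, 0, 0, 0, -1],
    [-0.0001, 0.0003, -0.0013, 0, 0, 0, -1],
    [-0.0001, 0.0003, -0.0013, 0, 0, 0, -1],
    [-0.0001, 0.0003, -0.0013, 0, 0, 0, -1],
    [-0.0001, 0.0003, -0.0013, 0, 0, 0, -1]
  ]
}}

```text
time_s: 18.07
ee_pos: [0.4586, -0.1774, 0.1364]
eef_rot: [-3.141, 0.008, 2.771]
force: [-4.0, 3.3, 17.9]
grip_width: 0.0137
```

```bash
python3 go.py .4582 -.1776 .137 3.140 .004 2.771;  python3 - <<'E'
from h import *
for n,(u,v) in {'side':(357,190),'scene':(229,215)}.items():
    p=cams.camera(n); save(n+'6.png',cv2.resize(p['image'][v-50:v+40,u-60:u+60],(800,600),interpolation=cv2.INTER_CUBIC))
E
```

```text
t 18.07 pos [ 0.4586 -0.1774  0.1364] rot [-3.1411  0.0081  2.771 ] F [-4.03  3.35 17.86] M [ 1.13  1.29 -0.04] gw 0.0137
shift [-0.0004 -0.0002  0.0006] turn [ 0.0034  0.0031 -0.    ]
```

View pics/scene6.png

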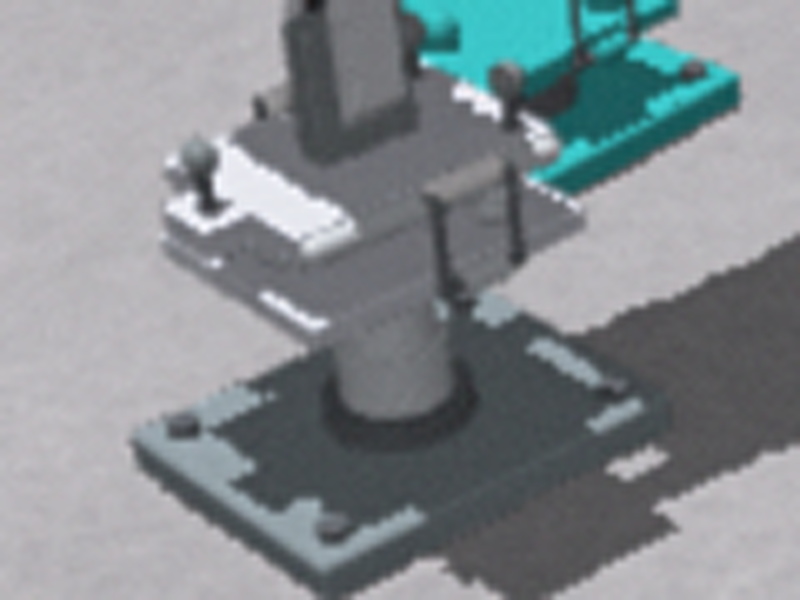

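View pics/side6.png

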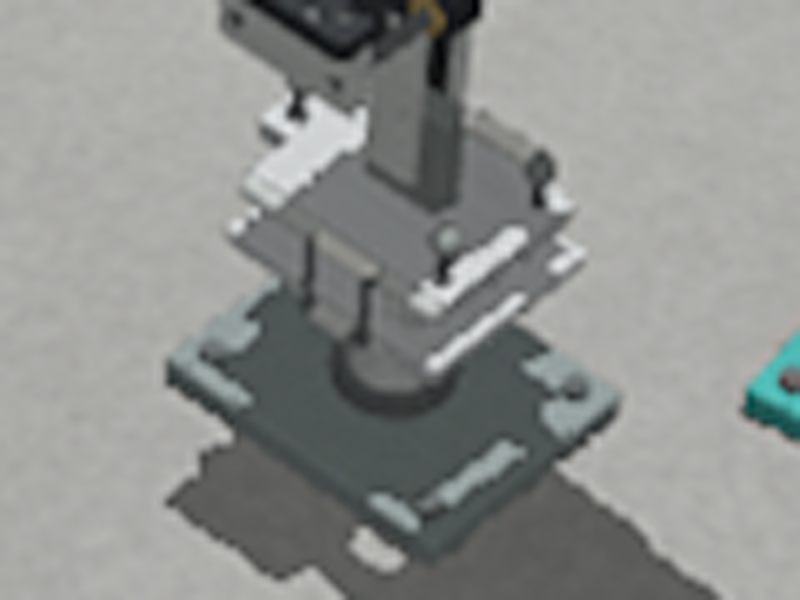

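The rails sit under both rollers, and about 17.5 N has been held for well over a second. Unloading while squaring the tool, then opening.

Call:
{"method": "servo_tool", "body": {
  "rows": [
    [-0.0001, 0.0002, -0.0009, 0.001, 0.001, 0, -1],
    [-0.0001, 0.0001, -0.0006, 0.002, 0.002, 0, -1],
    [-0.0001, 0, -0.0003, 0.003, 0.003, 0, -1],
    [-0.0001, 0, 0, 0.003, 0.003, 0, -1],
    [-0.0001, 0, 0, 0.003, 0.003, 0, -0.7],
    [-0.0001, 0, 0, 0.003, 0.003, 0, -0.4],
    [-0.0001, 0, 0, 0.003, 0.003, 0, -0.2],
    [-0.0001, 0, 0, 0.003, 0.003, 0, -0.2]
  ]
}}

```text
time_s: 18.83
ee_pos: [0.4583, -0.1776, 0.1361]
eef_rot: [3.141, 0.004, 2.771]
force: [0.2, -0.1, 0.3]
grip_width: 0.0302
```

Call:
{"method": "servo_tool", "body": {
  "rows": [
    [0, 0, 0, 0, 0, 0, -0.2],
    [0, 0, 0, 0, 0, 0, -0.2],
    [0, 0, 0.01, 0, 0, 0, -0.2],
    [0, 0, 0.03, 0, 0, 0, -0.2],
    [0, 0, 0.06, 0, 0, 0, -0.2],
    [0, 0, 0.09, 0, 0, 0, -0.2],
    [0, 0, 0.12, 0, 0, 0, -0.2],
    [0.02, 0, 0.13, 0, 0, 0, -0.2]
  ]
}}

```text
time_s: 19.5
ee_pos: [0.4779, -0.1781, 0.2719]
eef_rot: [3.141, 0.01, 2.77]
force: [0.5, 0.2, 1.6]
grip_width: 0.0376
```

Call:
{"method": "servo_tool", "body": {
  "rows": [
    [0.03, 0, 0, 0, 0, 0, -0.2],
    [0.05, 0, 0, 0, 0, 0, -0.2],
    [0.07, 0, 0, 0, 0, 0, -0.2],
    [0.09, 0, 0, 0, 0, 0, -0.2],
    [0.09, 0, 0, 0, 0, 0, -0.2],
    [0.09, 0, 0, 0, 0, 0, -0.2],
    [0.09, 0, 0, 0, 0, 0, -0.2],
    [0.09, 0, 0, 0, 0, 0, -0.2]
  ]
}}

```text
time_s: 20.17
ee_pos: [0.5673, -0.1782, 0.2725]
eef_rot: [3.142, 0.011, 2.77]
force: [-0.4, 0.6, 0.5]
grip_width: 0.0376
```

Run:
```python
from h import *
import pickle
o=ctrl.get_obs(); print(o['time_s'],o['ee_pos'],o['eef_rot'],o['force'],o['grip_width'])
p=cams.camera('wrist'); save('wrist7.png',p['image']); pickle.dump((p,T_cam(p,o)),open('wrist7.pkl','wb'))
for n,(u,v) in {'side':(357,190),'scene':(229,215)}.items():
    p=cams.camera(n); save(n+'7full.png',p['image']); save(n+'7.png',cv2.resize(p['image'][v-50:v+40,u-60:u+60],(800,600),interpolation=cv2.INTER_CUBIC))
```

```text
20.1667 [ 0.5672822  -0.17822053  0.27254392] [3.14152795 0.01093074 2.77003385] [-0.43896312  0.60762019  0.49656691] 0.037572948376920524
```

View pics/wrist7.png

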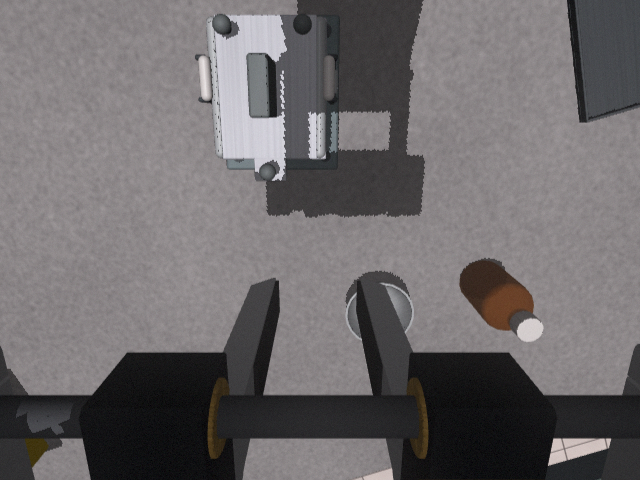

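View pics/side7.png

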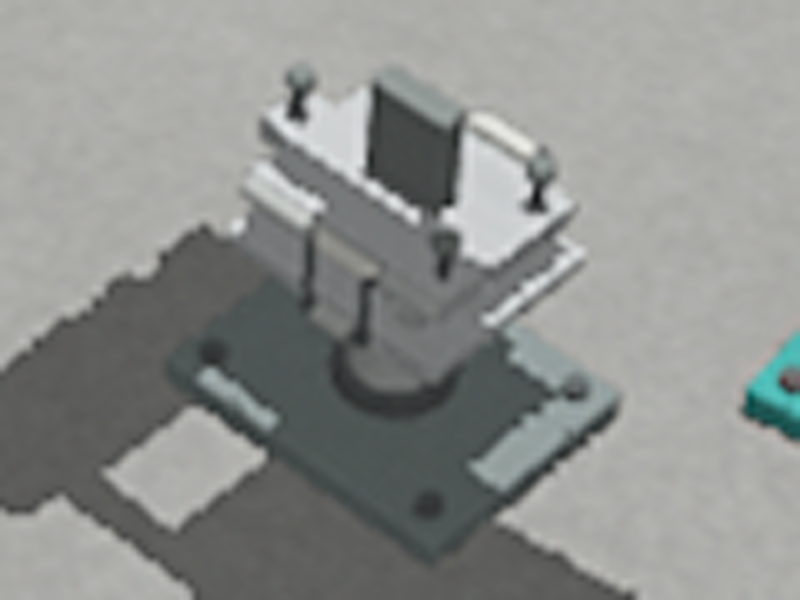

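View pics/scene7full.png

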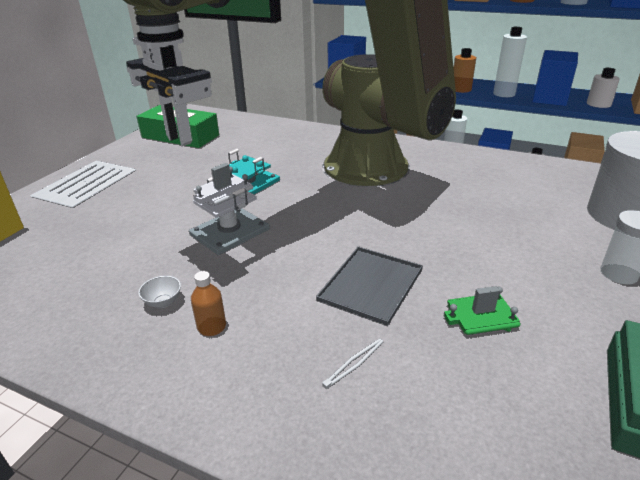

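Everything else is still in place: bottle (208,305), bowl (160,293), forceps (353,362) in the scene view. Now measuring whether the plate is home and level. Its markers in the wrist view are at (267,172), (302,24) and (221,24).

```bash
cat > chk.py <<'E'
from h import *
import pickle,sys
from scipy.optimize import least_squares
p,T=pickle.load(open(sys.argv[1],'rb')); C=cloud(p,T); cs=[]
for (u,v) in eval(sys.argv[2]):
    q=C[max(0,v-10):v+11,u-10:u+11].reshape(-1,3); zm=np.percentile(q[:,2],97); q=q[q[:,2]>zm-.006]
    f=least_squares(lambda c:np.linalg.norm(q-c,axis=1)-.0065,[*q[:,:2].mean(0),zm-.0065],loss='soft_l1',f_scale=.001)
    cs.append(f.x); print('ball',np.round(f.x,4),len(q))
a,b,c=np.array(cs); mid=(b+c)/2; d=a-mid; yaw=np.arctan2(d[1],d[0]); ey=b-c
print('len',np.linalg.norm(d),np.linalg.norm(ey),'yaw',yaw,'pitch',np.arctan2(d[2],np.hypot(*d[:2])),'roll',np.arctan2(ey[2],.056))
print('origin',mid[:2]+.042*d[:2]/np.hypot(*d[:2]),'z',np.mean([a[2],b[2],c[2]])-.036)
E
python3 chk.py wrist7.pkl "[(267,172),(302,24),(221,24)]"
python3 - <<'E'
from h import *
import pickle
p,T=pickle.load(open('wrist7.pkl','rb')); C=cloud(p,T)
for (u,v) in [(204,78),(330,78)]:
    b=C[v-20:v+20,u-7:u+8].reshape(-1,3); print('roller',np.percentile(b[:,2],[50,90,99]))
    q=b[(b[:,2]>.116)&(b[:,2]<.14)]; print(np.round(q.mean(0),4),len(q))
s=C[50:120,225:245].reshape(-1,3); print('slab',np.median(s[:,2]))
x=C[0:190,190:345].reshape(-1,3); h,e=np.histogram(x[:,2],bins=50,range=(.08,.13)); print([(round(e[i],3),int(h[i])) for i in range(50) if h[i]>30])
E
```

```text
ball [ 0.5137 -0.1998  0.1409] 221
ball [ 0.4288 -0.1366  0.1411] 294
ball [ 0.4084 -0.1888  0.1411] 297
len 0.1020545446883219 0.05600137786056982 yaw -0.3724499316748457 pitch -0.0018587061584573942 roll 0.00017243705169791434
origin [ 0.45774605 -0.17796976] z 0.10505450365289817
roller [0.12643747 0.12826306 0.12918789]
[ 0.4324 -0.2173  0.1264] 507
roller [0.12654868 0.12812022 0.1291836 ]
[ 0.4666 -0.1309  0.1267] 485
slab 0.12296728694578704
[(np.float64(0.091), 53), (np.float64(0.092), 88), (np.float64(0.093), 62), (np.float64(0.118), 63), (np.float64(0.119), 161), (np.float64(0.12), 498), (np.float64(0.121), 2102), (np.float64(0.122), 5557), (np.float64(0.123), 4973), (np.float64(0.124), 1165), (np.float64(0.125), 246), (np.float64(0.126), 317), (np.float64(0.127), 312), (np.float64(0.128), 138)]
```

Run:
```python
import cv2
a=cv2.imread('pics/wrist7.png')[0:200,170:370]; cv2.imwrite('pics/w7c.png',cv2.resize(a,(600,600),interpolation=cv2.INTER_CUBIC))
```

```text
(no output)
```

View pics/w7c.png

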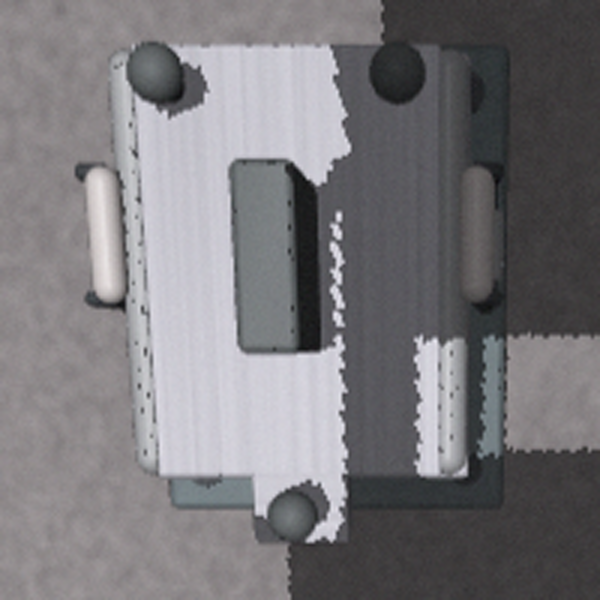

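View pics/scene7.png

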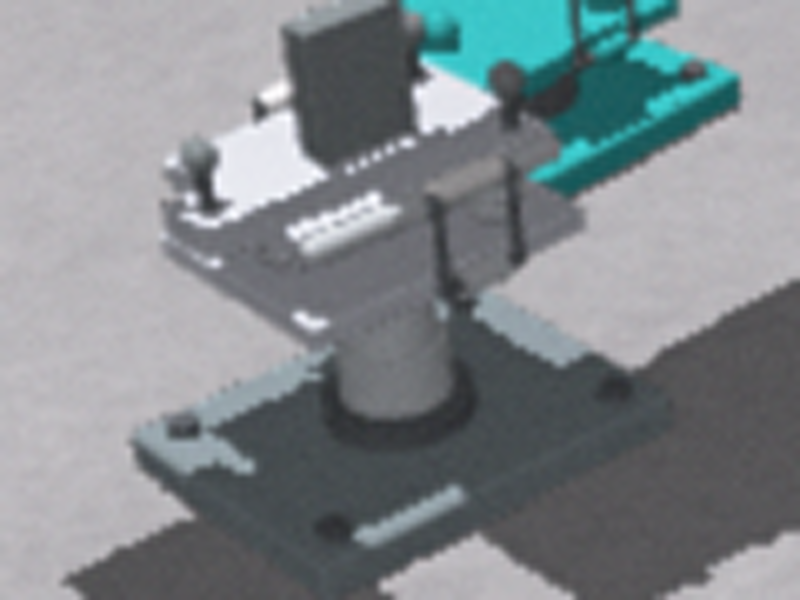

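The plate is home: origin z is 0.1051 against 0.1055 expected, tilt at most 0.002 rad, and x, y within 0.4 mm. Both rollers sit above the rails. Handing in.

```bash
python3 -c "
from station import hand_in
print(hand_in())"
```

```text
the job is handed in; nothing more can be done
None
```

The plate is home and level on all three balls, its nose the same way as the mount's single ball. I handed the job in at about 20 s of the 58 s allowed.

**What I did:** I took the white plate (not the green one) from the tray by its grip. I pushed it down past both roller clips of the grey stand (not the turquoise one). I pressed at 15 to 18 N for about 1.9 s, then opened the gripper and backed away.

**Last checks:**

| Check | Result |
|---|---|
| Plate height (origin) | 0.1051 m; home is 0.1055 m from the measured head height |
| Tilt | 0.002 rad or less |
| Position and yaw against the stand | within 0.4 mm and 0.002 rad |
| Rollers | both closed over the rails (wrist picture) |
| Bottle, bowl, forceps | not visibly moved in the scene picture |

**Less than ideal:**
- While pressing, there was a sideways force of about 4 to 6 N on the tool, and the tool tilted by about 0.004 rad. Both disappeared when I unloaded and let go.
- I read the force only at the end of each move and in a few readings between moves. The highest reading was 18 N, but I have no reading of the peaks in between.

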